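# Feel for the cash box's hidden catch

### The arm

A 7-joint arm with a two-finger parallel gripper is mounted at the origin on a cart in front of the work surface, level with it; the furniture and walls round the work are solid. World frame = base frame: x ahead of the robot, y to its left, z up, the work surface at z = 0. Lengths are in m, angles in rad, forces in N, time in s.
With the tool pointing down it reaches from about 0.4 to 0.85 m from the base axis. Payload 4.5 kg.
Tool frame: the origin (TCP) lies between the finger pads; the fingertips stand 19 mm ahead of it and the grasp point (between the pads) is the TCP; z points along the fingers, y is the direction in which the jaws open and shut (so a half turn about z gives the same grasp; the last joint's range is limited). The gripper opens to 88 mm and grips with 3 to 60 N. Pads are 18 mm wide; open, the fingers measure 123 mm over their backs; the gripper's body (75 mm by 187 mm) begins 45 mm behind the grasp point.
Start: joints at [0.034, 0.689, -0.195, 1.565, 0.157, 0.902, -0.215], TCP at [0.625, 0, 0.228] pointing down, gripper open.
Joint ranges: [-3.01, 3.01], [-0.46, 2.08], [-1.47, 1.51], [0.13, 2.56], [-1, 4.14], [0.04, 2.09], [-2.66, 2.66]. Speed limits (rad/s): [2.57, 2.57, 3.14, 3.14, 3.14, 3.14, 3.14].

### API

Orientations are given as a unit quaternion [x, y, z, w].
In Python, from plant import status, snapshot, finish_job, cut_out, tip_of gives the robot as it stands. The module is installed in compiled form; this text tells all that it offers.
- The arm moves only by the tool carry_out, never from a script. Its arguments are lists of equal length, an entry for each row: "linear": the shift along the world's x, y, z in m, a list of three; "roll": the turn about the world's z in rad. A call has 1 to 8 rows; each row is the pose to reach, as a shift and turn from the pose measured when the call began; what a row does not reach only later rows make up. A row lasts 1/12 s, in which the tool goes at most 41.7 mm and 7.16 degrees, less where a joint would pass 70% of its speed; a pose out of reach is approached as far as the arm can. A call with a gripper value outside its range is refused whole. "gripper" is the opening, from 0 (shut) to 1 (fully open), set as the call begins (left out, the last holds). The fingers move at their own pace and stop on an object; "grip_force" is the grip in N (left out, the last holds). Time passes only in rows, so rows that repeat a pose let the fingers close. It gives the time, the measured TCP pose, the force and the opening at its end, in the units of the state.
- status.get_state(): the state, without advancing time (a new reading comes with each control period).
- snapshot(name): name is "scene" or "side" or "wrist"; returns a dict with "img" (480x640x3 uint8, red, green, blue), "range_z" (480x640 float32, m along the optical axis (not along the pixel's ray), 0 where there is no reading), "fx", "fy", "cx", "cy" (pixels), "world_from_camera" (4x4, takes a point from camera to world coordinates). Camera axes: x right, y down, z forward; pixel columns grow to the right and rows downward; lengths in m; the calibration is good to about 2 mm. A picture is of the moment at which its call begins.
- finish_job(): hands the job in, once; it reports no verdict.
Trained networks look in a picture, given as the dict that the camera call returned (one of the last four; its "shot" number tells which), for a name from the list of things; names that differ only in an ending like _2 or _b are one class to them, and where a whole thing is asked for, a point or a joint stands for the part that bears it (a point fixed in the world has none). Each returns a list of dicts, best first, with "confidence" (0 to 1); they miss things now and then, are a little off and sometimes report something else, mostly with a low value. They report only what shows in the picture. A call takes as long as a camera call.
- cut_out(picture, query): "region" (480x640 bool, what is visible of it) and "pixel" ([column, row] in pixels, amid what is visible of it).
- tip_of(picture, query): "pixel" ([column, row] in pixels: a listed point, or the origin of a listed thing).
The state is a dict: "clock": time; "q": joint angles; "qd": joint speeds; "joint_torque": joint torques, N m; "tool_pos": TCP position; "eef_rot": TCP orientation; "contact_force": force on the tool from outside, world axes, zero at the start; "moment": the same for the moment, N m; "opening": opening from 0.0 (shut) to 1.0 (fully open).
Only numpy, scipy, OpenCV 4.12 (cv2) and the standard library are available. Lean on these libraries where they do the work, as an engineer would, in place of code of your own. Each camera call takes 0.05 s, during which the arm holds its last target.

### The job

The coin drawer of the low cash box on the display case opens by a concealed catch: one of the six identical flush discs in the box's flat top gives way under a fingertip, the other five are fixed blanks. Feel across the top gently with the fingertips, without forcing the blanks, find the disc that gives, and press it fully home so that the drawer slides out. Leave the drawer itself untouched and the cheeses behind the box where they stand, then draw the hand clear.

Things in the scene. Friction and masses are not known exactly. Their poses are not given: they have to be found in the camera images.
- cash_box: low grey cash box with a bare aluminium top plate, fixed to the slate, 150 (its x) x 220 (its y) x 75 mm high. Origin: centre of its underside on the slate; z up, its -x face (towards the robot) holds the drawer
- box_top (a point): centre of the flat top plate; axes as the box. Six identical round wells, 56 mm wide, centred at x = -33 and +33 mm, y = -66, 0 and +66 mm from here. Each holds a 53 mm aluminium disc, its flat top 2 mm below the plate. Which disc is the catch differs each time and cannot be seen; the shut fingertips must fit inside the well to press it
- catch (a joint): travel of the catch disc, m: 0 up, 0.008 fully home. It sinks straight down against about 4 to 5 N all the way and stays wherever it is left (no return spring). The five blanks do not yield at all.
- drawer (a joint): coin drawer travel, m: 0 shut, 0.032 when the catch is fully home. It slides out along the box's -x and is geared to the catch: it moves 4 mm for each mm the catch sinks.
- drawer_front (a point): the plain grey drawer front (no handle), 208 x 38 mm, in the lower part of the box's -x face; origin at the centre of its outer face; not to be touched.
- drum: loose drum of cheese, 64 mm wide, 72 mm high, behind the box; origin at the centre of its underside
- brick: loose grey truncated-pyramid cheese, 57 x 63 x 56 mm high, behind the box; origin at the centre of its underside
- pyramid: loose pale pyramid cheese, 77 x 79 x 80 mm high, behind the box; origin at the centre of its underside

How it is judged:
By the outcome, as a careful person would: the job done as asked, in the order asked, and still so for the second after the job is handed in, with the robot touching nothing.
It also fails if it takes over 58 s, if anything falls off the work surface, if the arm or the gripper's body presses on something with over 40 N, if the wrist force passes 120 N, or if a joint passes its speed limit or range.

## Working session

There is one attempt and no reset: what is moved stays moved. The work goes in short steps, Python scripts to look and compute and a tool call to move; the robot and the scene stay as the last step left them, time stands still between calls to the robot, and variables do not carry over. Pictures are saved under pics/ and viewed, and the job is handed in when it is done.

Besides the shell and the picture viewer there is one more tool, called after "Call:" as name(argument=value, ...) on one line, values as JSON. carry_out: Moves the arm, as the interface text tells. Its arguments: {"type":"object","properties":{"linear":{"type":"array"},"roll":{"type":"array"},"gripper":{"type":"number"},"grip_force":{"type":"number"}},"required":["linear","roll"]}

```bash
mkdir -p pics; cat > h.py <<'E'
import numpy as np, cv2
from plant import status, snapshot, finish_job, cut_out, tip_of
def save(p,n): cv2.imwrite('pics/'+n+'.png',cv2.cvtColor(p['img'],cv2.COLOR_RGB2BGR))
def world(p,u,v,z=None):
    r=np.array([(u-p['cx'])/p['fx'],(v-p['cy'])/p['fy'],1.0]);T=p['world_from_camera']
    if z is None:
        d=p['range_z'][int(round(v)),int(round(u))]; 
    else:
        dr=T[:3,:3]@r; d=(z-T[2,3])/dr[2]
    return T[:3,:3]@(r*d)+T[:3,3]
def pts(p):
    v,u=np.mgrid[:480,:640];d=p['range_z']
    c=np.stack([(u-p['cx'])/p['fx']*d,(v-p['cy'])/p['fy']*d,d],-1);T=p['world_from_camera']
    return c@T[:3,:3].T+T[:3,3]
E
python3 - <<'E'
from h import *
s=status.get_state();print({k:np.round(v,3) for k,v in s.items()})
for n in ['scene','side','wrist']:
    p=snapshot(n);save(p,n+'0')
    for q in ['box_top','cash_box','drawer_front']:
        for r in tip_of(p,q)[:2]:
            print(n,q,r['pixel'],round(r['confidence'],2), world(p,*r['pixel']) )
E
```

```text
{'clock': np.float64(0.0), 'q': array([ 0.034,  0.69 , -0.195,  1.566,  0.157,  0.903, -0.215]), 'qd': array([ 0.001,  0.   ,  0.001, -0.001, -0.002, -0.001,  0.   ]), 'joint_torque': array([ 0.0000e+00, -5.2757e+01, -1.2670e+00, -1.5343e+01, -5.3000e-02,
        7.0000e-03,  0.0000e+00]), 'tool_pos': array([ 0.624, -0.   ,  0.227]), 'eef_rot': array([ 0.707,  0.707, -0.001, -0.001]), 'contact_force': array([ 0.473,  0.582, -0.023]), 'moment': array([-0.046, -0.021, -0.019]), 'opening': np.float64(0.999)}
scene box_top [383.6, 260.6] 0.94 [ 0.50131213 -0.34941313  0.07383752]
scene cash_box [379.5, 300.5] 0.68 [ 0.46223817 -0.28294838  0.07114897]
scene drawer_front [426.9, 303.4] 0.61 [ 0.42728558 -0.34519621  0.04108859]
side box_top [295.9, 249.4] 0.83 [ 0.50281788 -0.35123511  0.074446  ]
side box_top [363.2, 258.5] 0.51 [ 0.57786134 -0.44220492  0.07384557]
side cash_box [301.9, 286.2] 0.91 [ 0.45226258 -0.45914732  0.0738941 ]
side drawer_front [262.6, 289.1] 0.94 [ 0.43000566 -0.36324228  0.02699814]
```

View pics/scene0.png

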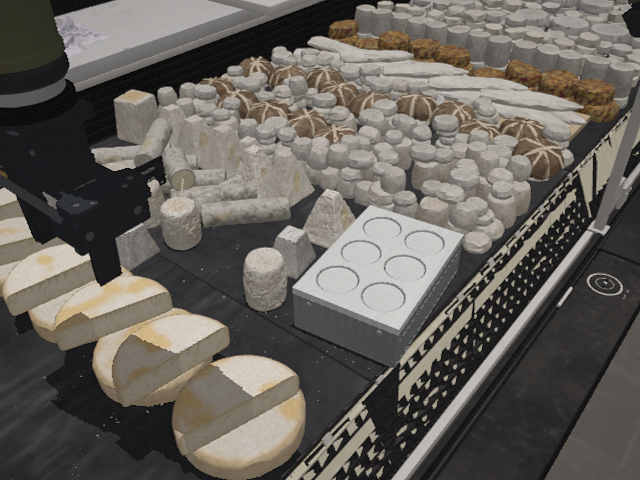

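View pics/side0.png

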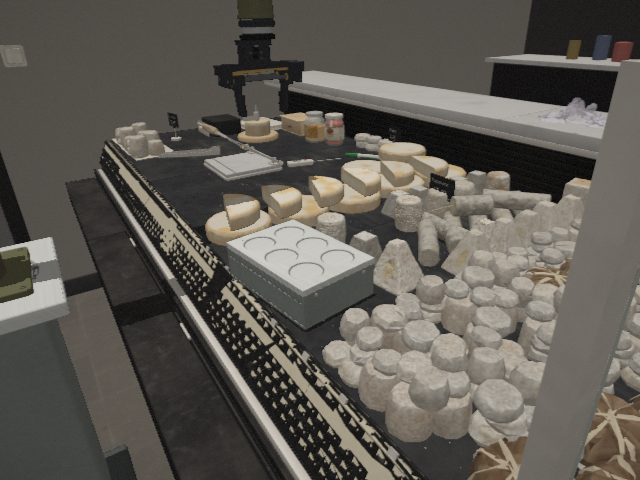

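```bash
python3 - <<'E'
from h import *
for n in ['scene','side']:
    p=snapshot(n);P=pts(p)
    m=(abs(P[...,2]-0.0745)<.004)&(P[...,0]>.38)&(P[...,0]<.62)&(P[...,1]<-.18)&(P[...,1]>-.55)&(p['range_z']>0)
    k,l,st,c=cv2.connectedComponentsWithStats(m.astype(np.uint8)); i=1+st[1:,4].argmax();
    m=cv2.morphologyEx((l==i).astype(np.uint8),cv2.MORPH_OPEN,np.ones((3,3)))>0
    q=P[m]; print(n,len(q),q[:,2].mean(),st[i])
    r=cv2.minAreaRect(q[:,:2].astype(np.float32)*1000); print(r)
    for nm in ['drum','brick','pyramid']:
        for x in cut_out(p,nm)[:1]:
            g=P[x['region']]; print(nm,x['confidence'],np.percentile(g,[2,98],axis=0).round(3).tolist())
E
```

```text
scene 11200 0.07329231225045052 [  293   205   171   127 11385]
((504.1612243652344, -350.47418212890625), (152.18833923339844, 223.69224548339844), 8.338329315185547)
drum 0.69 [[0.604, -0.274, 0.005], [0.654, -0.222, 0.072]]
brick 0.86 [[0.629, -0.365, 0.001], [0.672, -0.31, 0.055]]
pyramid 0.64 [[0.626, -0.457, 0.003], [0.68, -0.396, 0.079]]
side 5525 0.07362209956656886 [ 226  219  148   74 5550]
((504.663330078125, -351.33477783203125), (153.8848876953125, 224.00794982910156), 8.339337348937988)
drum 0.6 [[0.606, -0.286, 0.019], [0.661, -0.235, 0.072]]
brick 0.82 [[0.636, -0.365, 0.003], [0.694, -0.323, 0.056]]
pyramid 0.88 [[0.622, -0.474, 0.002], [0.685, -0.416, 0.079]]
```

The scene view shows the box top around pixel (383, 261) with six wells, and the side view shows the same top around (296, 249). Both place the centre near (0.504, -0.351) with a yaw of about 8.3°, and the plate reads 0.0735 m high, which fits 75 mm. I'll shut the fingers and go over the box.

Call:
carry_out(linear=[[-0.012,-0.035,0],[-0.024,-0.07,0],[-0.036,-0.105,0],[-0.048,-0.14,0],[-0.06,-0.175,0],[-0.072,-0.21,0],[-0.084,-0.245,0],[-0.0965,-0.281,0]], roll=[0.02,0.04,0.06,0.08,0.1,0.12,0.135,0.146], gripper=0, grip_force=20)

```text
clock: 1.67
tool_pos: [0.5279, -0.2824, 0.2282]
eef_rot: [0.653, 0.757, 0.0, 0.0]
contact_force: [0.5, -1.4, 0.2]
opening: 0.416
```

Call:
carry_out(linear=[[0,0,0],[0,0,0],[0,0,0],[0,0,0]], roll=[0,0,0,0])

```text
clock: 2.0
tool_pos: [0.5288, -0.2804, 0.2283]
eef_rot: [0.652, 0.758, 0.001, 0.0]
contact_force: [-0.6, -0.6, 0.5]
opening: 0.115
```

```bash
python3 - <<'E'
from h import *
s=status.get_state();print({k:np.round(v,4) for k,v in s.items()})
p=snapshot('wrist');save(p,'wrist1')
p=snapshot('scene');save(p,'scene1')
P=pts(p)
E
```

```text
{'clock': np.float64(2.0), 'q': array([ 0.5683,  0.6582, -0.2731,  1.6462,  0.2159,  0.8662,  0.359 ]), 'qd': array([-0.0134, -0.0014, -0.0019, -0.0001,  0.0024,  0.0008,  0.0035]), 'joint_torque': array([ 1.1850e+00, -5.0378e+01, -1.6300e+00, -1.4744e+01,  1.1600e-02,
        5.5000e-02, -2.5000e-03]), 'tool_pos': array([ 0.5288, -0.2804,  0.2283]), 'eef_rot': array([0.6522, 0.758 , 0.0009, 0.    ]), 'contact_force': array([-0.5689, -0.5693,  0.4681]), 'moment': array([0.0479, 0.0176, 0.0041]), 'opening': np.float64(0.115)}
```

View pics/wrist1.png

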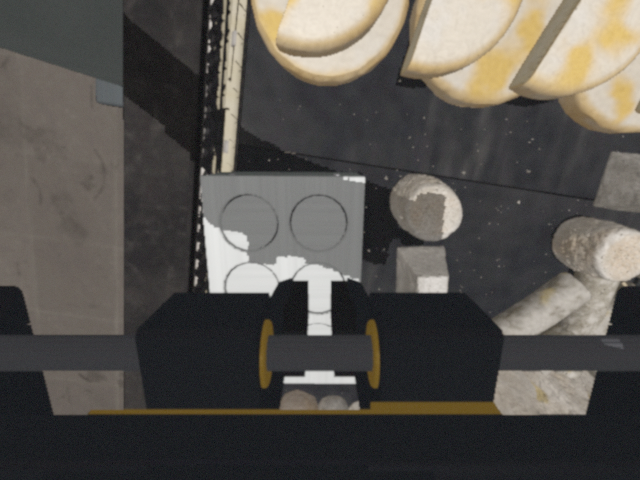

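View pics/scene1.png

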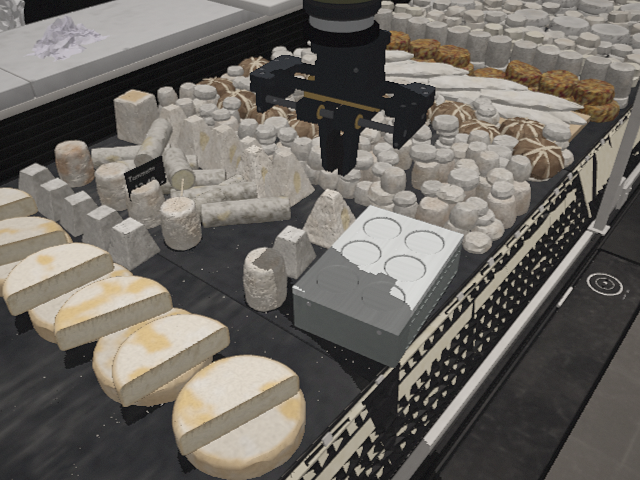

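The wrist view shows the box square to the tool, with the +y wells at about (249, 222) and (318, 222). I'll check these against my model.

```bash
python3 - <<'E'
from h import *
p=snapshot('wrist')
for u,v in [(249,222),(318,222)]: print(world(p,u,v,.075),world(p,u,v))
for u,v in [(203,175),(365,175)]: print(world(p,u,v,.075))
p=snapshot('scene')
for u,v in [(338,280),(383,297),(361,254),(405,267),(383,229),(424,242)]: print(world(p,u,v,.075).round(4))
E
```

```text
[ 0.46197057 -0.28897767  0.075     ] [ 0.46150754 -0.28961088  0.07240202]
[ 0.52627965 -0.27922899  0.075     ] [ 0.52634336 -0.27969314  0.07281368]
[ 0.41651791 -0.25178684  0.075     ]
[ 0.56199266 -0.22972571  0.075     ]
[ 0.5244 -0.2781  0.075 ]
[ 0.4603 -0.2874  0.075 ]
[ 0.5328 -0.3408  0.075 ]
[ 0.4706 -0.3547  0.075 ]
[ 0.542  -0.4078  0.075 ]
[ 0.4796 -0.4178  0.075 ]
```

Call:
carry_out(linear=[[-0.001,0,-0.03],[-0.001,-0.0005,-0.06],[-0.001,-0.0005,-0.09],[-0.001,-0.0005,-0.11],[-0.001,-0.0005,-0.115],[-0.001,-0.0005,-0.118],[-0.001,-0.0005,-0.118],[-0.001,-0.0005,-0.118]], roll=[0,0,0,0,0,0,0,0])

```text
clock: 2.87
tool_pos: [0.5287, -0.2816, 0.1116]
eef_rot: [0.652, 0.758, 0.001, 0.001]
contact_force: [-1.2, -0.4, 0.2]
opening: 0.007
```

Call:
carry_out(linear=[[-0.002,0.002,-0.005],[-0.002,0.002,-0.01],[-0.002,0.002,-0.015],[-0.002,0.002,-0.0165],[-0.002,0.002,-0.0165]], roll=[0,0,0,0,0])

```text
clock: 3.28
tool_pos: [0.5263, -0.2795, 0.0946]
eef_rot: [0.652, 0.758, 0.001, 0.001]
contact_force: [0.1, 0.2, -0.2]
opening: 0.003
```

Call:
carry_out(linear=[[0,0,-0.001],[0,0,-0.001],[0,0,-0.001]], roll=[0,0,0])

```text
clock: 3.53
tool_pos: [0.5263, -0.2796, 0.0936]
eef_rot: [0.652, 0.758, 0.001, 0.001]
contact_force: [-0.0, -0.3, -0.5]
opening: 0.008
```

Call:
carry_out(linear=[[0,0,-0.001],[0,0,-0.001],[0,0,-0.001]], roll=[0,0,0])

```text
clock: 3.78
tool_pos: [0.5264, -0.2796, 0.0926]
eef_rot: [0.652, 0.758, 0.001, 0.001]
contact_force: [0.9, 0.3, -0.2]
opening: 0.005
```

Call:
carry_out(linear=[[0,0,-0.001],[0,0,-0.001],[0,0,-0.001]], roll=[0,0,0])

```text
clock: 4.03
tool_pos: [0.5263, -0.2795, 0.0915]
eef_rot: [0.652, 0.758, 0.001, 0.001]
contact_force: [-0.1, -0.1, -0.1]
opening: 0.002
```

Call:
carry_out(linear=[[0,0,-0.0005],[0,0,-0.0005],[0,0,-0.0005]], roll=[0,0,0])

```text
clock: 4.28
tool_pos: [0.5263, -0.2796, 0.091]
eef_rot: [0.652, 0.758, 0.001, 0.001]
contact_force: [0.2, 0.2, 0.3]
opening: 0.006
```

Call:
carry_out(linear=[[0,0,-0.0005],[0,0,-0.0005],[0,0,-0.0005]], roll=[0,0,0])

```text
clock: 4.53
tool_pos: [0.5263, -0.2796, 0.0905]
eef_rot: [0.652, 0.758, 0.001, 0.001]
contact_force: [0.1, -0.5, -0.7]
opening: 0.003
```

Call:
carry_out(linear=[[0,0,-0.0005],[0,0,-0.0005],[0,0,-0.0005]], roll=[0,0,0])

```text
clock: 4.78
tool_pos: [0.5263, -0.2795, 0.09]
eef_rot: [0.652, 0.758, 0.001, 0.001]
contact_force: [-0.1, 0.2, -0.1]
opening: 0.005
```

Call:
carry_out(linear=[[0,0,-0.0005],[0,0,-0.0005],[0,0,-0.0005]], roll=[0,0,0])

```text
clock: 5.03
tool_pos: [0.5262, -0.2795, 0.0894]
eef_rot: [0.652, 0.758, 0.001, 0.001]
contact_force: [-0.9, 0.3, 0.5]
opening: 0.005
```

```bash
python3 - <<'E'
from h import *
p=snapshot('side');save(p,'side2');P=pts(p)
cv2.imwrite('pics/side2z.png',cv2.resize(cv2.cvtColor(p['img'],cv2.COLOR_RGB2BGR)[180:340,200:400],None,fx=4,fy=3.75))
print(status.get_state()['contact_force'],status.get_state()['joint_torque'])
E
```

```text
[ 0.59016411 -0.44275313  0.34570166] [ 1.06268693e-03 -5.38808584e+01 -1.61336649e+00 -1.00946224e+01
 -3.11236444e-02  3.09032493e-02 -2.30633141e-04]
```

View pics/side2z.png

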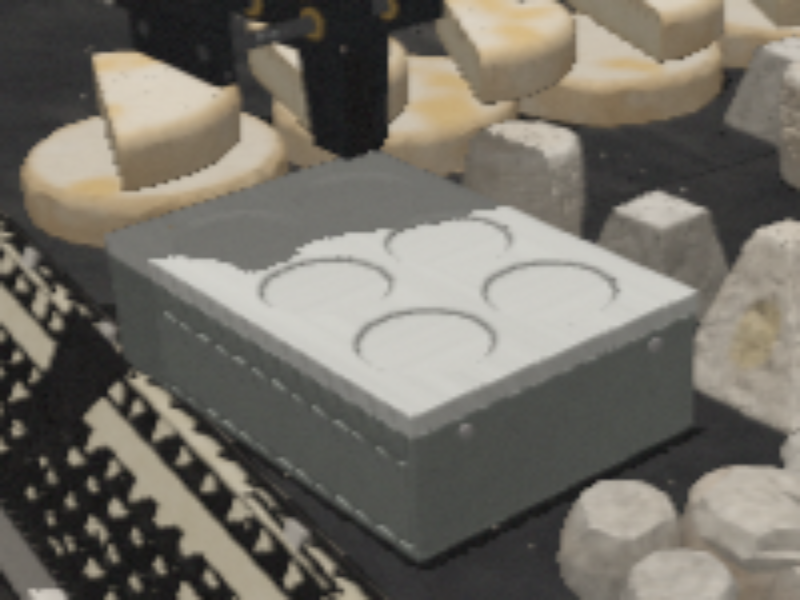

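The side view shows the fingertip at zoomed (345, 155), apparently still above the well ring at (360, 180). I'll measure the gap.

```bash
python3 - <<'E'
from h import *
for n in ['side','scene']:
    p=snapshot(n);P=pts(p);save(p,n+'3')
    T=np.linalg.inv(p['world_from_camera'])
    for z in (.0704,.075):
        q=T@np.array([.5262,-.2795,z,1]); print(n,z,q[0]/q[2]*p['fx']+p['cx'],q[1]/q[2]*p['fy']+p['cy'])
    m=(abs(P[...,0]-.526)<.04)&(abs(P[...,1]+.2795)<.04)&(P[...,2]>.06)&(P[...,2]<.16)&(p['img'].max(-1)<60)
    g=P[m];print(len(g))
    for a in np.arange(.06,.16,.005):
        k=g[(g[:,2]>=a)&(g[:,2]<a+.005)]
        if len(k): print(round(a,3),len(k),k.min(0).round(4),k.max(0).round(4))
E
```

```text
side 0.0704 288.05609787581943 233.54584840516992
side 0.075 287.9126859423403 231.30268703223445
573
0.1 28 [ 0.5115 -0.2925  0.1002] [ 0.5384 -0.2764  0.1049]
0.105 45 [ 0.5104 -0.2942  0.105 ] [ 0.5401 -0.2789  0.1099]
0.11 45 [ 0.5093 -0.2967  0.1101] [ 0.5416 -0.2757  0.1149]
0.115 50 [ 0.5091 -0.2954  0.115 ] [ 0.5411 -0.2738  0.12  ]
0.12 53 [ 0.5085 -0.2935  0.1202] [ 0.5425 -0.2743  0.1249]
0.125 54 [ 0.5079 -0.2949  0.1251] [ 0.5413 -0.2775  0.1299]
0.13 51 [ 0.5077 -0.2939  0.13  ] [ 0.542  -0.2759  0.1349]
0.135 54 [ 0.5075 -0.294   0.1351] [ 0.5422 -0.2762  0.14  ]
0.14 66 [ 0.5067 -0.2946  0.14  ] [ 0.5455 -0.2711  0.1449]
0.145 57 [ 0.5068 -0.2934  0.145 ] [ 0.5441 -0.2695  0.1499]
0.15 47 [ 0.506  -0.2946  0.15  ] [ 0.542  -0.2776  0.1549]
0.155 23 [ 0.5086 -0.2948  0.1551] [ 0.5471 -0.2855  0.1598]
scene 0.0704 337.49308939799477 281.5387050488031
scene 0.075 337.53636062503193 278.8694571094862
827
0.095 1 [ 0.5193 -0.2731  0.0995] [ 0.5193 -0.2731  0.0995]
0.1 49 [ 0.5128 -0.2731  0.1001] [ 0.5362 -0.2677  0.105 ]
0.105 67 [ 0.5095 -0.2855  0.1051] [ 0.5364 -0.2665  0.1099]
0.11 73 [ 0.5095 -0.2874  0.1101] [ 0.5371 -0.2669  0.1148]
0.115 87 [ 0.5083 -0.287   0.115 ] [ 0.5378 -0.2669  0.12  ]
0.12 82 [ 0.508  -0.2862  0.12  ] [ 0.5381 -0.2668  0.125 ]
0.125 94 [ 0.5075 -0.2872  0.1252] [ 0.5391 -0.2661  0.13  ]
0.13 86 [ 0.5072 -0.2883  0.1301] [ 0.5391 -0.2662  0.1349]
0.135 86 [ 0.507  -0.2881  0.1351] [ 0.5393 -0.2664  0.1399]
0.14 102 [ 0.5062 -0.2865  0.1401] [ 0.5416 -0.2663  0.1449]
0.145 53 [ 0.5065 -0.2734  0.145 ] [ 0.5413 -0.2663  0.15  ]
0.15 31 [ 0.5306 -0.2727  0.15  ] [ 0.5415 -0.2659  0.1548]
0.155 16 [ 0.5309 -0.2727  0.1551] [ 0.538  -0.2651  0.1593]
```

View pics/scene3.png

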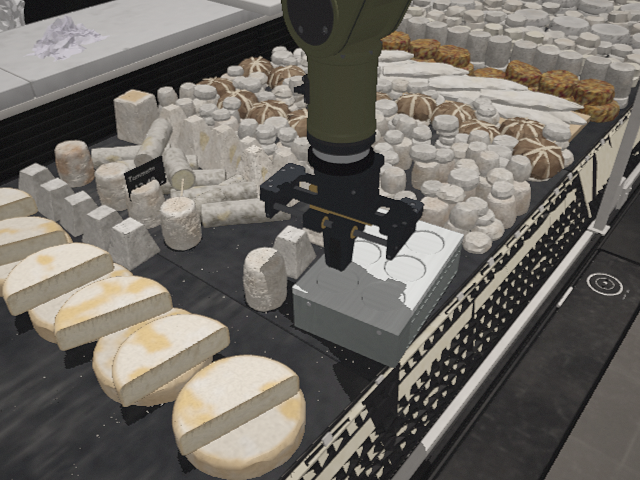

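Depth from both cameras puts the actual fingertips at z ≈ 0.100, although the TCP reading implies 0.070. So the tips are about 27 mm above the disc and nothing has been touched yet. Their xy is right. The body stays about 60 mm above the tips, clear of the cheeses. I'll go on down slowly.

Call:
carry_out(linear=[[0,0,-0.004],[0,0,-0.008],[0,0,-0.012],[0,0,-0.015],[0,0,-0.017],[0,0,-0.017]], roll=[0,0,0,0,0,0])

```text
clock: 5.68
tool_pos: [0.5259, -0.2794, 0.0718]
eef_rot: [0.652, 0.758, 0.0, 0.0]
contact_force: [0.4, -0.1, 1.0]
opening: 0.005
```

```bash
python3 - <<'E'
from h import *
s=status.get_state();print(s['contact_force'],s['tool_pos'])
for n in ['side','scene']:
    p=snapshot(n);P=pts(p);save(p,n+'4')
    m=(abs(P[...,0]-.526)<.04)&(abs(P[...,1]+.2795)<.04)&(P[...,2]>.06)&(P[...,2]<.16)&(p['img'].max(-1)<60)
    g=P[m];print(n,len(g),np.sort(g[:,2])[:8].round(4))
    im=p['img'][180:340,200:400] if n=='side' else p['img'][200:360,270:470]
    cv2.imwrite('pics/%s4z.png'%n,cv2.resize(cv2.cvtColor(im,cv2.COLOR_RGB2BGR),None,fx=4,fy=3.75))
E
```

```text
[ 0.38568444 -0.05527056  0.99666912] [ 0.52585424 -0.27937647  0.07176268]
side 754 [0.0821 0.0824 0.0828 0.0829 0.0829 0.0831 0.0834 0.0836]
scene 1099 [0.0823 0.0824 0.0825 0.0826 0.0826 0.0827 0.0829 0.0836]
```

View pics/scene4z.png

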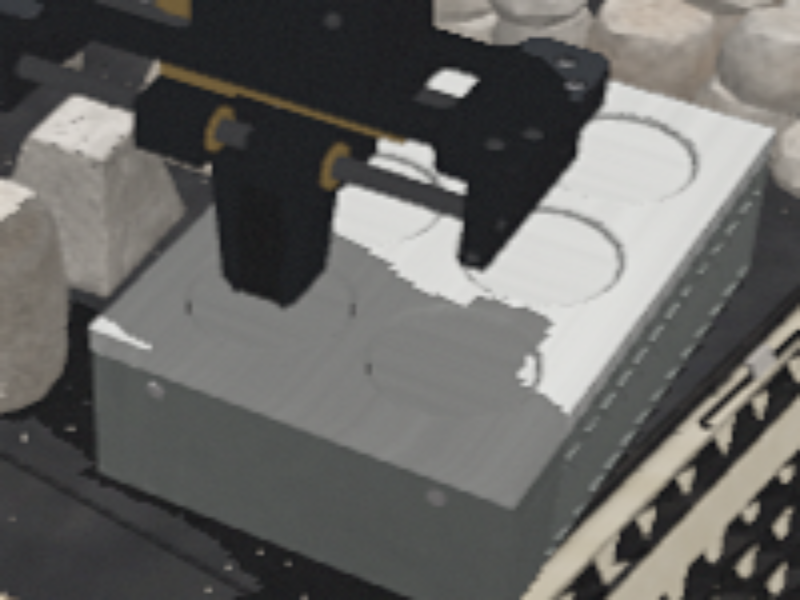

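View pics/side4z.png

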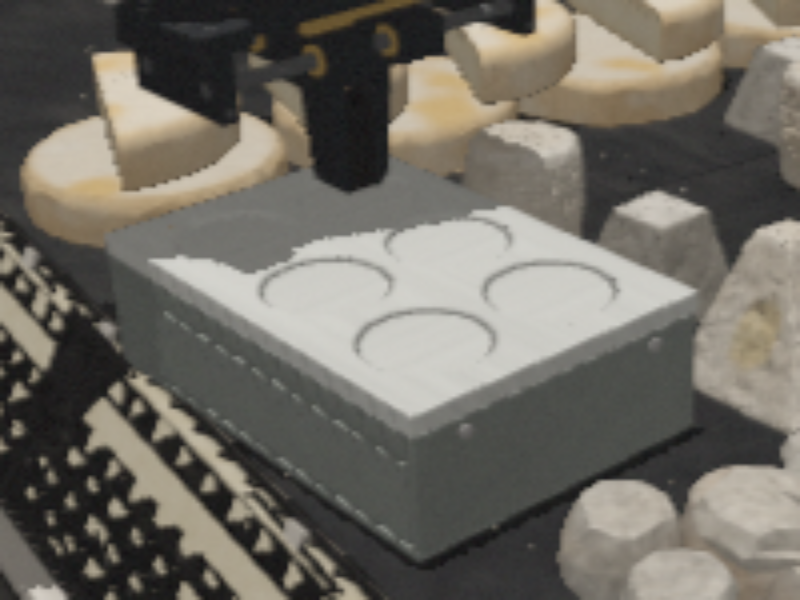

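The tips are at z ≈ 0.082 and well inside the ring (scene zoom (280, 290)). I'll step down slowly and check the body's lowest point.

```bash
python3 - <<'E'
from h import *
p=snapshot('scene');P=pts(p)
for u,v in [(475,258),(480,240),(150,140),(160,150)]:
    print(P[200+int(v/3.75),270+u//4])
E
```

```text
[ 0.4398624  -0.25973414  0.15093951]
[ 0.43679105 -0.25822816  0.1593503 ]
[ 0.54472445 -0.24190714  0.15656014]
[ 0.54224573 -0.24443877  0.15171689]
```

Call:
carry_out(linear=[[0,0,-0.002],[0,0,-0.004],[0,0,-0.005],[0,0,-0.005]], roll=[0,0,0,0])

```text
clock: 6.17
tool_pos: [0.5262, -0.2795, 0.0672]
eef_rot: [0.652, 0.758, 0.001, 0.001]
contact_force: [-0.1, 0.2, 0.2]
opening: 0.007
```

Call:
carry_out(linear=[[0,0,-0.001],[0,0,-0.001],[0,0,-0.001]], roll=[0,0,0])

```text
clock: 6.42
tool_pos: [0.5261, -0.2795, 0.0662]
eef_rot: [0.652, 0.758, 0.001, 0.0]
contact_force: [-0.4, -0.6, -0.4]
opening: 0.003
```

Call:
carry_out(linear=[[0,0,-0.001],[0,0,-0.001],[0,0,-0.001]], roll=[0,0,0])

```text
clock: 6.67
tool_pos: [0.5261, -0.2795, 0.0651]
eef_rot: [0.652, 0.758, 0.001, 0.0]
contact_force: [0.5, 0.5, -0.1]
opening: 0.004
```

Call:
carry_out(linear=[[0,0,-0.001],[0,0,-0.001],[0,0,-0.001]], roll=[0,0,0])

```text
clock: 6.92
tool_pos: [0.526, -0.2795, 0.0641]
eef_rot: [0.652, 0.758, 0.001, 0.0]
contact_force: [-0.8, 0.2, -0.2]
opening: 0.005
```

Call:
carry_out(linear=[[0,0,-0.0005],[0,0,-0.001],[0,0,-0.001]], roll=[0,0,0])

```text
clock: 7.17
tool_pos: [0.526, -0.2794, 0.063]
eef_rot: [0.652, 0.758, 0.001, 0.0]
contact_force: [-0.5, 0.2, -0.6]
opening: 0.01
```

Call:
carry_out(linear=[[0,0,-0.0005],[0,0,-0.0005],[0,0,-0.0005]], roll=[0,0,0])

```text
clock: 7.42
tool_pos: [0.526, -0.2794, 0.0626]
eef_rot: [0.652, 0.758, 0.0, 0.0]
contact_force: [0.3, -0.0, 1.9]
opening: 0.002
```

Contact shows at TCP z ≈ 0.0627. I'll press gently in 0.5 mm steps.

Call:
carry_out(linear=[[0,0,-0.0005],[0,0,-0.0005],[0,0,-0.0005]], roll=[0,0,0])

```text
clock: 7.67
tool_pos: [0.526, -0.2794, 0.0622]
eef_rot: [0.652, 0.758, 0.0, 0.0]
contact_force: [-1.0, 0.9, 3.3]
opening: 0.005
```

Call:
carry_out(linear=[[0,0,-0.0005],[0,0,-0.0005],[0,0,-0.0005]], roll=[0,0,0])

```text
clock: 7.92
tool_pos: [0.526, -0.2794, 0.0618]
eef_rot: [0.652, 0.758, 0.0, 0.0]
contact_force: [-0.2, -0.1, 3.4]
opening: 0.003
```

Call:
carry_out(linear=[[0,0,-0.0005],[0,0,-0.0005],[0,0,-0.0005]], roll=[0,0,0])

```text
clock: 8.17
tool_pos: [0.526, -0.2795, 0.0612]
eef_rot: [0.652, 0.758, 0.0, 0.0]
contact_force: [-1.4, 0.2, 2.7]
opening: 0.007
```

Call:
carry_out(linear=[[0,0,-0.0005],[0,0,-0.0005],[0,0,-0.0005]], roll=[0,0,0])

```text
clock: 8.42
tool_pos: [0.5261, -0.2795, 0.0607]
eef_rot: [0.652, 0.758, 0.001, 0.0]
contact_force: [-0.6, 0.4, 2.6]
opening: 0.004
```

```bash
python3 - <<'E'
from h import *
for k in range(4):
    p=snapshot('side'); s=status.get_state();print(s['contact_force'].round(2),s['tool_pos'].round(4))
im=p['img'][180:340,200:400]
cv2.imwrite('pics/side5z.png',cv2.resize(cv2.cvtColor(im,cv2.COLOR_RGB2BGR),None,fx=4,fy=3.75))
E
```

```text
[-0.43  0.88  2.16] [ 0.526  -0.2794  0.0606]
[ 0.12 -0.51  1.66] [ 0.526  -0.2794  0.0607]
[-0.49  0.45  1.75] [ 0.526  -0.2795  0.0606]
[0.43 0.09 2.53] [ 0.526  -0.2794  0.0606]
```

View pics/side5z.png

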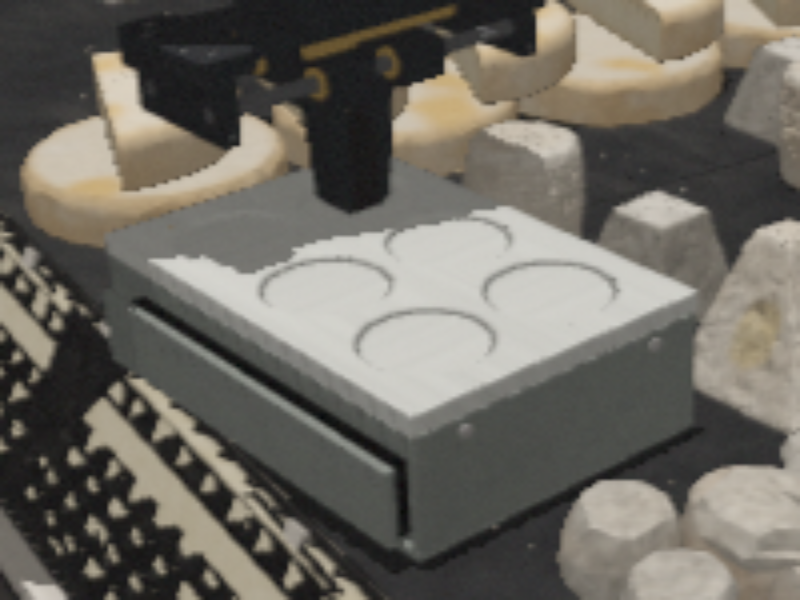

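The drawer has already moved out a few mm (zoom edge at (400, 470)), so this first disc is the catch. I'll press it home, watching for the force to rise at the stop.

Call:
carry_out(linear=[[0,0,-0.0005],[0,0,-0.001],[0,0,-0.0015],[0,0,-0.002],[0,0,-0.0025],[0,0,-0.003],[0,0,-0.0035],[0,0,-0.004]], roll=[0,0,0,0,0,0,0,0])

```text
clock: 9.28
tool_pos: [0.5261, -0.2794, 0.0566]
eef_rot: [0.652, 0.758, 0.001, 0.0]
contact_force: [-1.7, -0.0, 3.9]
opening: 0.007
```

Call:
carry_out(linear=[[0,0,-0.0005],[0,0,-0.001],[0,0,-0.001],[0,0,-0.001]], roll=[0,0,0,0])

```text
clock: 9.62
tool_pos: [0.526, -0.2794, 0.0554]
eef_rot: [0.652, 0.758, 0.001, 0.0]
contact_force: [-0.9, 0.4, 2.4]
opening: 0.004
```

Call:
carry_out(linear=[[0,0,-0.0005],[0,0,-0.0005],[0,0,-0.0005]], roll=[0,0,0])

```text
clock: 9.87
tool_pos: [0.526, -0.2795, 0.0549]
eef_rot: [0.652, 0.758, 0.0, 0.0]
contact_force: [-0.4, 0.4, 1.4]
opening: 0.004
```

Call:
carry_out(linear=[[0,0,-0.0005],[0,0,-0.001],[0,0,-0.001]], roll=[0,0,0])

```text
clock: 10.12
tool_pos: [0.526, -0.2795, 0.0547]
eef_rot: [0.652, 0.758, 0.0, 0.001]
contact_force: [-3.4, 0.8, 9.7]
opening: 0.006
```

Call:
carry_out(linear=[[0,0,-0.0005],[0,0,-0.001],[0,0,-0.001]], roll=[0,0,0])

```text
clock: 10.37
tool_pos: [0.526, -0.2794, 0.0547]
eef_rot: [0.652, 0.758, 0.0, 0.001]
contact_force: [-2.3, 1.2, 10.7]
opening: 0.002
```

The force jumped to 10 N and motion stopped at 8.0 mm below contact, so the disc is home. I'll lift straight up and check.

Call:
carry_out(linear=[[0,0,0.005],[0,0,0.015],[0,0,0.035],[0,0,0.06],[0,0,0.09],[0,0,0.12],[0,0,0.15],[0,0,0.17]], roll=[0,0,0,0,0,0,0,0])

```text
clock: 11.03
tool_pos: [0.527, -0.2798, 0.2282]
eef_rot: [0.652, 0.758, 0.001, 0.003]
contact_force: [0.4, -0.5, 0.3]
opening: 0.008
```

Call:
carry_out(linear=[[0.01,0.035,0],[0.02,0.07,0],[0.03,0.105,0],[0.04,0.14,0],[0.05,0.175,0],[0.06,0.2,0],[0.06,0.2,0],[0.06,0.2,0]], roll=[0,0,0,0,0,0,0,0])

```text
clock: 11.7
tool_pos: [0.5875, -0.0775, 0.2286]
eef_rot: [0.651, 0.759, 0.002, 0.003]
contact_force: [-0.0, -0.5, -0.2]
opening: 0.006
```

```bash
python3 - <<'E'
from h import *
s=status.get_state();print(s['contact_force'].round(2),s['tool_pos'].round(4))
c=np.array([.5036,-.3497]);a=0.1455;R=np.array([[np.cos(a),-np.sin(a)],[np.sin(a),np.cos(a)]])
for n in ['side','scene']:
    p=snapshot(n);save(p,n+'6');P=pts(p)
    L=P.copy();L[...,:2]=(P[...,:2]-c)@R
    m=(abs(L[...,1])<.09)&(L[...,2]>.012)&(L[...,2]<.033)&(L[...,0]<-.06)&(L[...,0]>-.13)
    print(n,'drawer face x',np.percentile(L[m][:,0],[5,50,95]).round(4),m.sum())
    for i in(-.033,.033):
        for j in(-.066,0,.066):
            d=np.hypot(L[...,0]-i,L[...,1]-j)<.015; print(i,j,np.median(L[d][:,2]).round(4))
    for nm in ['drum','brick','pyramid']:
        for x in cut_out(p,nm)[:1]:
            g=P[x['region']]; print(nm,x['confidence'],np.percentile(g,[2,98],axis=0).round(3).tolist())
    im=p['img'][180:340,200:400] if n=='side' else p['img'][180:380,220:470]
    cv2.imwrite('pics/%s6z.png'%n,cv2.resize(cv2.cvtColor(im,cv2.COLOR_RGB2BGR),None,fx=3,fy=3))
E
```

```text
[-0.02 -0.54 -0.22] [ 0.5875 -0.0775  0.2286]
side drawer face x [-0.1074 -0.1062 -0.0625] 985
-0.033 -0.066 0.0726
-0.033 0 0.0726
-0.033 0.066 0.0727
0.033 -0.066 0.0726
0.033 0 0.0725
0.033 0.066 0.0647
drum 0.63 [[0.606, -0.286, 0.026], [0.657, -0.238, 0.072]]
brick 0.91 [[0.636, -0.364, 0.012], [0.679, -0.326, 0.055]]
pyramid 0.85 [[0.622, -0.473, 0.004], [0.684, -0.416, 0.079]]
scene drawer face x [-0.1069 -0.0819 -0.0644] 1950
-0.033 -0.066 0.0721
-0.033 0 0.0722
-0.033 0.066 0.0721
0.033 -0.066 0.0721
0.033 0 0.072
0.033 0.066 0.0643
drum 0.98 [[0.605, -0.274, 0.004], [0.654, -0.223, 0.072]]
brick 0.65 [[0.619, -0.39, -0.001], [0.685, -0.275, 0.068]]
pyramid 0.56 [[0.626, -0.461, 0.0], [0.683, -0.394, 0.079]]
```

View pics/side6z.png

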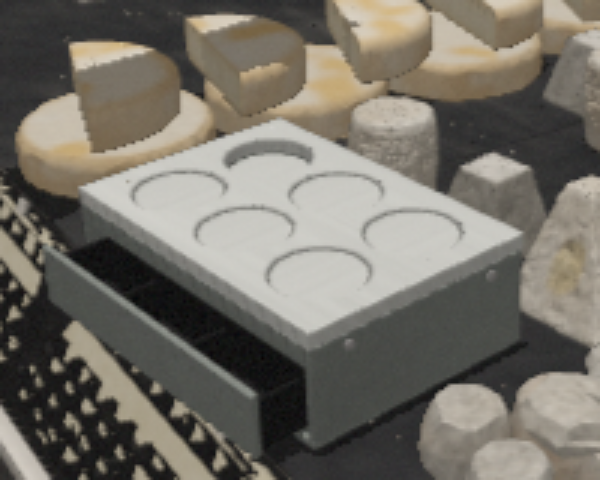

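View pics/scene6z.png

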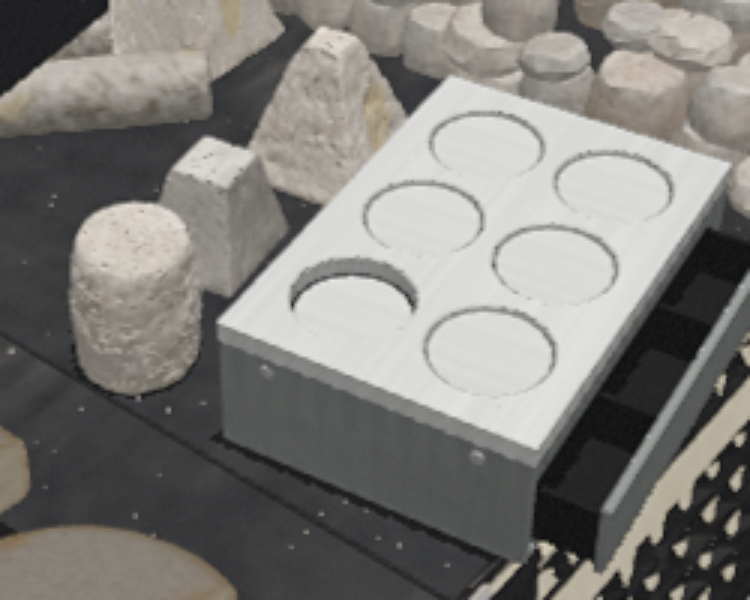

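Both views show the +x/+y disc sunk (7.8–7.9 mm below the others), the drawer out about 32 mm, the cheeses in place and the hand clear.

```bash
python3 -c "
from plant import finish_job
print(finish_job())"
```

```text
the job is handed in; nothing more can be done
None
```

The catch is pressed fully home, the drawer is out, and the job is handed in at about 12 s of the 58 s allowed. The first disc I felt, the rear-left one at x = +33, y = +66 mm, was the catch, so I never touched the five blanks.

- **Press:** the disc sank against roughly 1.5–4 N (noisy readings, a little under the stated 4–5 N). It stopped 8.0 mm below first contact, where the force rose to about 10 N.
- **Disc and drawer:** depth afterwards put the disc about 7.9 mm below the other five. The drawer front was 106–107 mm from the box centre, which is about 32 mm out.
- **Cheeses:** all three stand where they were. The one exception was a loose, low-confidence scene outline of the brick; the side view and the picture showed it unmoved.
- **Clearance:** the hand is well away from the box, with no contact force beyond sensor noise.
- **Disagreement:** with the gripper shut, both cameras placed the fingertips about 10 mm behind the TCP, not the stated 19 mm ahead. I relied on the depth images and touch for the descent instead.

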